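Draw the filter plate out of the bench fume extractor

TASK

The small pail with the brass bail has been left standing on the blue flap of the bench fume extractor: without tipping it out, hang it by its bail on the hook of the green post and let go of it there. Then swing the blue flap up until it stands upright (or a little further back) and stays open, and draw the filter plate out of the extractor by its orange tab. Finish still holding the plate by the tab, hanging upright and still over the middle of the dust tray, about a hand's breadth above it and lined up with the tray's long sides, with the pail still on its hook, the flap still open and the other things on the bench left where they were.

Things in the scene. Friction and masses are not known exactly. Their poses are not given: they have to be found in the camera images.
- extractor: Grey bench fume extractor, fixed: 170 (x) x 250 (y) x 140 mm; origin under its centre. Filter bay, open-topped, at x -60..60, y -105..25 mm under the blue flap; closed fan section at y above 25 mm. The plate stands in the bay at x 0, y -40 mm in end guides with 2 to 4 mm play, underside at z 16, tab top at z 132 mm. The pail stands on the shut flap, whose top is at z 148 mm.
- flap (a joint): Opening angle of the blue flap, rad: 0 shut (flat), 1.57 upright, stop at 1.85. Hinge line along the extractor's x at its y 35, z 144 mm; opening swings the -y edge up and over towards +y. Flap 150 x 145 x 8 mm, 0.35 kg; friction hinge, stays where it is left; lifting at the bar takes about 5 N.
- flap_bar (a point): Middle of the flap's handle: round steel bar 10 mm thick along x, 59 mm clear between its two posts, 30 mm clear under it. When shut it lies 142 mm from the hinge line towards -y and 39 mm above it; it turns with the flap.
- flap_hinge (a point): Middle of the flap's hinge line, 144 mm above the bench; x along the hinge; axes as the extractor's.
- plate: Filter plate: aluminium frame 108 (x) x 14 (y) x 92 mm tall with pleated core; on top, in the middle, an orange pull tab 44 (x) x 8 (y) mm, from 92 to 116 mm above the underside. Origin in the middle of its underside, z up; about 0.16 kg. Starts in the bay under the flap, axes as the extractor's.
- pail: Small steel pail with dross: foot 68, rim 86 mm across, rim 66 mm high; over it a stiff fixed brass bail of 8 mm rod, its top bar straight for 80 mm along the pail's x, bar axis 124 mm above the underside, 54 mm clear between rim and bar. Origin in the middle of its underside, z up; about 0.24 kg.
- pail_bail (a point): Middle of the bail's straight top bar (on its axis); axes as the pail's.
- hook_seat (a point): Lowest point of the hook's upper side, where a bail rests, 220 mm above the bench; axes as the green post's. The hook (9 mm rod, underside 9 mm below this point) runs from the post along -x, its end turned up at x -34, tip 17 mm above this point. The post stands at x +85 mm, nearest fitting at +70, top at z 254 mm. A bail crosses the hook along y. Fixed.
- tray: Open aluminium dust tray, fixed to the bench: 220 mm along its x (long sides), 150 mm along its y, 30 mm high, wall 4 mm; origin under its centre.
- torch: Bystander: blue gas bottle with a brass burner, 76 mm across, 0.2 m high, standing; origin under its centre. Leave alone.
- mould: Bystander: two-part aluminium casting mould 85 x 37 x 55 mm with two yellow handles along its +x; origin under the block. Leave alone.
- ladle: Bystander: small dark casting ladle lying with its 200 mm handle along its -x, cup 64 mm across, 26 mm high; origin under the cup. Leave alone.
- ingot: Bystander: grey metal ingot 110 x 34 x 22 mm; origin under its centre. Leave alone.
- file: Bystander: file 300 mm long with a wooden handle 24 mm thick, lying along its x; origin on the bench near its middle. Leave alone.
There are look-alikes about, which are no part of the job. Of the things that look like the pail, the middle-sized one is meant.

How it is judged:
By the outcome, as a careful person would: the job done as asked, in the order asked, and still so for the second after the job is handed in, while the arm keeps its last pose, push and grip.
It also fails if it takes over 72 s, if anything falls off the work surface, if the arm or the gripper's body presses on something with over 40 N, if the wrist force passes 120 N, or if a joint passes its speed limit or range.

ROBOT

A 7-joint arm with a two-finger parallel gripper is mounted at the origin on the work surface. World frame = base frame: x ahead of the robot, y to its left, z up, the work surface at z = 0. Lengths are in m, angles in degrees, forces in N, time in s.
With the tool pointing down it reaches from about 0.425 to 0.875 m from the base axis. Payload 4.7 kg.
Tool frame: the origin (TCP) lies between the finger pads, 19 mm behind the fingertips; this is the grasp point; z points along the fingers, x is the direction in which the jaws open and shut, and the axes are right-handed (so a half turn about z gives the same grasp; the last joint's range is limited). The gripper opens to 87 mm and grips with 3 to 60 N. Pads are 19 mm wide; open, the fingers measure 117 mm over their backs; the gripper's body (75 mm by 190 mm) begins 51 mm behind the grasp point.
Start: joints at [-63.822, 18.392, -4.016, 83.108, 1.295, 78.541, -3.26], TCP at [0.279, 0.587, 0.241] pointing down, gripper open.
Joint ranges: [-163.93, 163.93], [-17.29, 119.83], [-79.2, 71.16], [3.27, 140.29], [-89.18, 269.18], [5.43, 117.66], [-154.24, 154.24]. Speed limits (degrees/s): [147.25, 147.25, 180, 180, 180, 180, 180].

INTERFACE

Orientations are given as [roll, pitch, yaw] about the fixed x, y, z axes, in that order (R = Rz(yaw) Ry(pitch) Rx(roll)).
In Python, from cell import status, cams, env, outline_of, landmark_of gives the robot as it stands. The module is installed in compiled form; this text tells all that it offers.
- The arm moves only by the tool jog_arm, never from a script. Its argument "rows" is a list of rows, each a list of 7 numbers: the closure, from 0 (fully open) to 1 (shut), then the shift along the tool's x, y, z in m, then the turn, a rotation vector about the tool's x, y, z in degrees. A call has 1 to 12 rows; each row shifts and turns the commanded pose from where the row before left it, along the tool's axes as they then stand; what a row does not reach is not made up. A row lasts 1/12 s, in which the tool goes at most 41.7 mm and 7.16 degrees, less where a joint would pass 70% of its speed; a pose out of reach is approached as far as the arm can. A call with a gripper value outside its range is refused whole. The fingers move at their own pace and stop on an object; "grip_force" is the grip in N (left out, the last holds). Time passes only in rows, so rows that do not move let the fingers close. It gives the time, the measured TCP pose, the force and the opening at its end, in the units of the state.
- status.get_obs(): the state, without advancing time (a new reading comes with each control period).
- cams.read_camera(name): name is "scene" or "top" or "wrist"; returns (picture, depth): 480x640x3 uint8, red, green, blue; 480x640 float32, m along the optical axis (not along the pixel's ray), 0 where there is no reading.
- cams.camera_params(name): a dict with "vfov" (degrees; the focal length in pixels is half the picture's height over the tangent of half this angle, whatever the lens; pixels are square), "cx", "cy" (the principal point, pixels), "eye" and "attitude" of the camera in the world. Camera axes: x right, y up, looking along -z (the intrinsics and any distortion apply to the point x, -y, -z); pixel columns grow to the right and rows downward; lengths in m; the calibration is good to about 2 mm. A picture is of the moment at which its call begins: read the wrist's pose just before it. camera_params takes no time and is no camera call; for the wrist camera it gives the pose at the moment of the call.
- env.sign_off(): hands the job in, once; it reports no verdict.
Trained networks look in the newest picture that a camera, given by its name, has taken for a name from the list of things; names that differ only in an ending like _2 or _b are one class to them, and where a whole thing is asked for, a point or a joint stands for the part that bears it (a point fixed in the world has none). Each returns a list of dicts, best first, with "conf" (0 to 1); they miss things now and then, are a little off and sometimes report something else, mostly with a low value. They report only what shows in the picture. A call takes as long as a camera call. They do not tell look-alikes from the thing itself.
- outline_of(camera, name): "pixels" (480x640 bool, what is visible of it) and "box" ([left, top, right, bottom] in pixels, round what is visible of it).
- landmark_of(camera, name): "position" ([row, column] in pixels: a listed point, or the origin of a listed thing).
The state is a dict: "time_s": time; "qpos": joint angles; "joint_velocities": joint speeds; "effort": joint torques, N m; "tool_pos": TCP position; "tool_rot": TCP orientation; "force": force on the tool from outside, world axes, zero at the start; "wrist_torque": the same for the moment, N m; "grip_width": finger opening in m.
Only numpy, scipy, OpenCV 4.12 (cv2) and the standard library are available. Lean on these libraries where they do the work, as an engineer would, in place of code of your own. Each camera call takes 0.05 s, during which the arm holds its last target. There are 200 camera calls.

## Working session

There is one attempt and no reset: what is moved stays moved. The work goes in short steps, Python scripts to look and compute and a tool call to move; the robot and the scene stay as the last step left them, time stands still between calls to the robot, and variables do not carry over. Pictures are saved under pics/ and viewed, about 8 in all and at most 12, crops included, and the job is handed in when it is done.

Besides the shell and the picture viewer there is one more tool, called after "Emit:" as name([rows], argument=value, ...), one row to a line, values as JSON. jog_arm: Moves the arm, as the interface text tells. Its arguments: {"type":"object","properties":{"rows":{"type":"array"},"grip_force":{"type":"number"}},"required":["rows"]}

```bash
mkdir -p pics; cat > h.py <<'E'
import numpy as np, cv2
from scipy.spatial.transform import Rotation as R
from cell import status, cams, env, outline_of, landmark_of
def Rt(rpy): return R.from_euler('xyz',rpy,degrees=True).as_matrix()
def snap(n):
    p=cams.camera_params(n); im,d=cams.read_camera(n); return im,d,p
def att(p):
    a=np.array(p['attitude'],float)
    return a if a.shape==(3,3) else Rt(a)
def ray(p,r,c):
    f=240/np.tan(np.radians(p['vfov'])/2)
    return att(p)@np.array([(c-p['cx'])/f,-(r-p['cy'])/f,-1.0])
def atz(p,r,c,z):
    e=np.array(p['eye']);v=ray(p,r,c);return e+v*(z-e[2])/v[2]
def cloud(p,d):
    f=240/np.tan(np.radians(p['vfov'])/2)
    rr,cc=np.mgrid[0:480,0:640]
    v=np.stack([(cc-p['cx'])/f,-(rr-p['cy'])/f,-np.ones_like(d)],-1)*d[...,None]
    return v@att(p).T+np.array(p['eye'])
def proj(p,X):
    f=240/np.tan(np.radians(p['vfov'])/2)
    v=(np.array(X)-np.array(p['eye']))@att(p)
    return p['cy']-f*v[1]/-v[2], p['cx']+f*v[0]/-v[2]
def save(n,im): cv2.imwrite('pics/'+n+'.png',im[...,::-1])
E
python3 - <<'E'
from h import *
np.set_printoptions(precision=4,suppress=True)
print(status.get_obs())
for n in ['scene','top']:
    im,d,p=snap(n); print(n,p); save(n+'0',im)
    for k in ['extractor','flap_bar','flap_hinge','pail','pail_bail','hook_seat','tray','torch','mould','ladle','ingot','file','plate']:
        L=landmark_of(n,k); print(k,[(round(l['conf'],2),np.round(l['position'],1).tolist()) for l in L[:4]])
E
```

```text
{'time_s': 0.0, 'qpos': array([-63.8209,  18.439 ,  -4.0156,  83.1758,   1.295 ,  78.5419,
        -3.2599]), 'joint_velocities': array([-0.0133, -0.0472, -0.0034, -0.0627,  0.0123,  0.0407, -0.062 ]), 'effort': array([  0.0002, -49.1277,  -0.4041, -31.2529,  -0.064 ,   0.0437,
         0.0002]), 'tool_pos': array([0.2783, 0.5868, 0.2402]), 'tool_rot': array([179.9941,   0.1115,  64.6308]), 'force': array([-0.7972,  0.5533, -0.8948]), 'wrist_torque': array([-0.0778,  0.0153,  0.0278]), 'grip_width': 0.08711850859560469}
scene {'vfov': 55.01590253479084, 'cx': 317.01000011921025, 'cy': 236.80308656876818, 'eye': array([ 1.0017, -0.7515,  0.7909]), 'attitude': array([54.4827,  1.4307, 33.2362])}
extractor [(0.91, [243.9, 380.6])]
flap_bar [(0.77, [206.7, 371.1])]
flap_hinge [(0.72, [195.5, 384.7]), (0.31, [237.9, 325.0])]
pail [(0.91, [268.4, 440.8]), (0.79, [209.7, 326.4]), (0.69, [201.8, 377.9]), (0.28, [264.9, 294.2])]
pail_bail [(0.73, [162.2, 376.6]), (0.7, [161.9, 325.3]), (0.67, [241.7, 446.2])]
hook_seat [(0.63, [235.9, 327.9])]
tray [(0.65, [394.2, 238.6]), (0.65, [243.1, 380.
[... 204 characters left out ...]
 377.5])]
top {'vfov': 53.16219267639331, 'cx': 333.3722464926879, 'cy': 236.28364689258572, 'eye': array([ 0.4192, -0.0339,  1.156 ]), 'attitude': array([  6.5573,  -0.294 , -88.4553])}
extractor [(0.74, [237.3, 219.8])]
flap_bar [(0.67, [221.2, 255.2])]
flap_hinge [(0.78, [232.5, 190.0])]
pail [(0.95, [158.4, 232.7]), (0.73, [329.8, 182.8]), (0.7, [226.5, 216.8])]
pail_bail [(0.98, [216.4, 204.5]), (0.9, [143.2, 228.7]), (0.83, [334.2, 152.7])]
hook_seat [(0.85, [216.3, 357.5])]
tray [(0.87, [248.0, 470.7])]
torch [(0.74, [151.3, 412.7])]
mould [(0.57, [327.9, 408.4])]
ladle [(0.71, [299.7, 307.5])]
ingot [(0.93, [338.1, 482.6])]
file [(0.71, [151.1, 306.8])]
plate [(0.18, [236.3, 223.2])]
```

View pics/scene0.png

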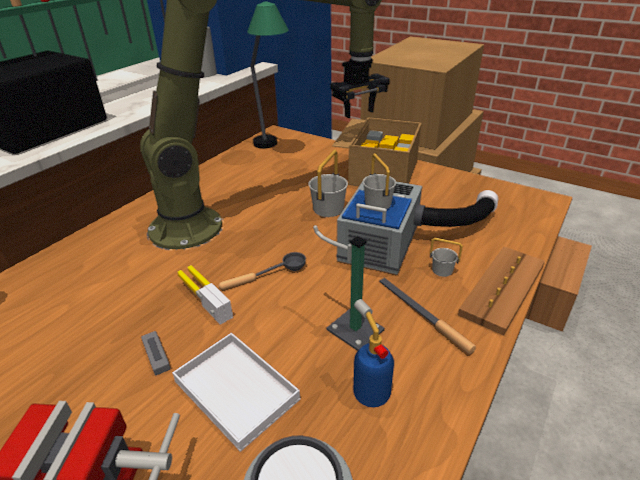

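View pics/top0.png

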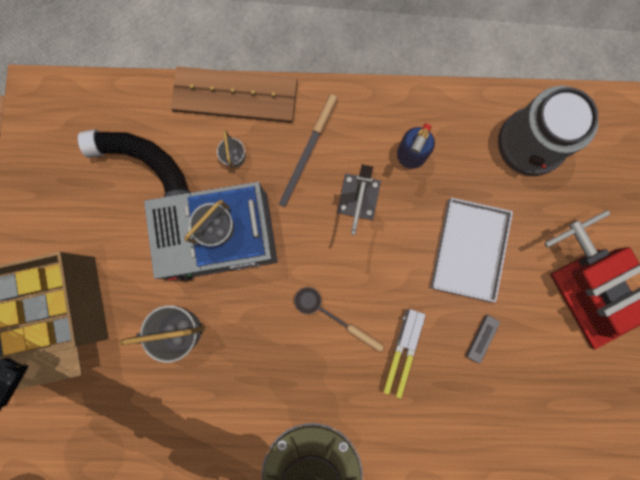

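The task pail is the one on the blue flap, with its bail near (205,220) in the top picture. The green post is at (200,360), with its hook pointing down the image towards (232,355), and the tray is at (250,472). Next I'll measure these from depth.

```bash
python3 - <<'E'
from h import *
np.set_printoptions(precision=4,suppress=True)
im,d,p=snap('top'); C=cloud(p,d)
ob=outline_of('top','extractor'); 
def rect(name,z,lo,hi):
    for o in outline_of('top',name)[:2]:
        m=o['pixels']&(d>0)&(C[...,2]>lo)&(C[...,2]<hi)
        q=C[m][:,:2].astype(np.float32); r=cv2.minAreaRect(q); print(name,round(o['conf'],2),m.sum(),r, np.median(C[m][:,2]))
rect('extractor',.14,.125,.155); rect('tray',.03,.0,.04)
rect('flap_bar',.14,.140,.155)
# flap blue colour
hsv=cv2.cvtColor(im,cv2.COLOR_RGB2HSV)
m=(hsv[...,0]>100)&(hsv[...,0]<125)&(hsv[...,1]>150)&(C[...,2]>.13)&(C[...,2]<.16)
m[:,:140]=0;m[:,300:]=0
print('blue',cv2.minAreaRect(C[m][:,:2].astype(np.float32)),m.sum())
# bar: pts z .17-.195 in flap area
reg=np.zeros_like(m);reg[180:280,140:290]=1
mb=reg&(C[...,2]>.172)&(C[...,2]<.195)&(np.arange(640)[None]>240); q=C[mb]
print('bar',len(q),q.mean(0),cv2.minAreaRect(q[:,:2].astype(np.float32)))
mb=reg&(C[...,2]>.262)&(C[...,2]<.30); q=C[mb]
print('bail',len(q),q.mean(0),q[:,2].max(),cv2.minAreaRect(q[:,:2].astype(np.float32)))
mb=reg&(C[...,2]>.205)&(C[...,2]<.222); q=C[mb]
print('rim',len(q),cv2.minEnclosingCircle(q[:,:2].astype(np.float32)))
# hook
reg[:]=0;reg[150:260,320:400]=1
mb=reg&(C[...,2]>.19)&(C[...,2]<.30); q=C[mb]
rr,cc=np.where(mb)
for i in np.argsort(rr)[::6]: print(rr[i],cc[i],q[i])
print('lm')
for n in ['pail_bail','flap_bar','hook_seat','flap_hinge','tray']:
    z={'pail_bail':.272,'flap_bar':.183,'hook_seat':.22,'flap_hinge':.144,'tray':0}[n]
    for l in landmark_of('top',n)[:1]: print(n,atz(p,*l['position'],z))
E
```

```text
extractor 0.75 7410 ((0.5433198809623718, 0.2348158061504364), (0.171870619058609, 0.2509973645210266), 11.065393447875977) 0.1419432330597461
tray 0.83 5902 ((0.527360200881958, -0.3665451407432556), (0.15200529992580414, 0.22028861939907074), 78.7547378540039) 0.004897574511937508
flap_bar 0.61 2879 ((0.551938533782959, 0.19351840019226074), (0.15015922486782074, 0.14494946599006653), 11.33989143371582) 0.14772671540873072
blue ((0.551672101020813, 0.19418597221374512), (0.14328962564468384, 0.13491734862327576), 11.12324047088623) 980
bar 182 [0.5637 0.1293 0.1865] ((0.5640798211097717, 0.12982158362865448), (0.07523764669895172, 0.010110367089509964), 12.03409194946289)
bail 246 [0.5449 0.2079 0.2737] 0.27914146233591053 ((0.5453723669052124, 0.2086639702320099), (0.008882357738912106, 0.10003586113452911), 50.768211364746094)
rim 349 ((0.5437058210372925, 0.2064109742641449), 0.04977237805724144)
164 362 [ 0.6646 -0.0871  0.2542]
165 366 [ 0.6627 -0.0948  0.2548]
166 365 [ 0.6607 -0.0929  0.2546]
166 371 [ 0.6615 -0.1046  0.2527]
167 365 [ 0.6586 -0.0929  0.2552]
167 371 [ 0.659
[... 2105 characters left out ...]
5749 -0.0853  0.2182]
215 356 [ 0.5706 -0.0794  0.219 ]
216 357 [ 0.5683 -0.0813  0.2209]
217 358 [ 0.5666 -0.0834  0.2199]
219 354 [ 0.5623 -0.0755  0.2205]
220 356 [ 0.5606 -0.0796  0.219 ]
221 357 [ 0.559  -0.0817  0.2165]
223 354 [ 0.5544 -0.0758  0.2196]
224 355 [ 0.5521 -0.0776  0.2223]
226 352 [ 0.5486 -0.072   0.218 ]
227 353 [ 0.546  -0.0738  0.2229]
228 354 [ 0.544  -0.0758  0.2231]
229 355 [ 0.5424 -0.078   0.2204]
231 352 [ 0.5367 -0.0716  0.2331]
232 353 [ 0.5344 -0.0735  0.2367]
233 354 [ 0.5328 -0.0756  0.2338]
lm
pail_bail [0.3299 0.2825 0.272 ]
flap_bar [0.5597 0.1322 0.183 ]
hook_seat [ 0.5675 -0.0758  0.22  ]
flap_hinge [0.5322 0.2676 0.144 ]
tray [ 0.5372 -0.3611  0.    ]
```

```bash
cat > plan.py <<'E'
"""plan.py closure x y z yaw n [px py pz pyaw]: rows from measured pose (or given) to target, tool pointing down"""
import sys, json
from h import *
a=[float(v) for v in sys.argv[1:]]
if len(a)>6: P=np.array(a[6:9]); y0=a[9]
else:
    o=status.get_obs(); P=np.array(o['tool_pos']); y0=o['tool_rot'][2]
    print('from',np.round(P,4),np.round(o['tool_rot'],1),'w',round(o['grip_width'],4))
g,T,y1,n=a[0],np.array(a[1:4]),a[4],int(a[5])
dy=(y1-y0+180)%360-180; rows=[]
for k in range(n):
    y=np.radians(y0+dy*k/n); s=(T-P)/n
    rows.append([g]+[round(float(v),4) for v in (s[0]*np.cos(y)+s[1]*np.sin(y), s[0]*np.sin(y)-s[1]*np.cos(y), -s[2])]+[0,0,round(-dy/n,2)])
if abs(dy)<.5*n/10: print(n,'x',json.dumps(rows[0]))
else: print(json.dumps(rows))
E
python3 plan.py 0 .5636 .1928 .37 50.8 12 .2787 .5869 .36 64.6
```

```text
[[0.0, -0.0195, 0.0355, -0.0008, 0, 0, 1.15], [0.0, -0.0188, 0.0359, -0.0008, 0, 0, 1.15], [0.0, -0.018, 0.0363, -0.0008, 0, 0, 1.15], [0.0, -0.0173, 0.0366, -0.0008, 0, 0, 1.15], [0.0, -0.0166, 0.037, -0.0008, 0, 0, 1.15], [0.0, -0.0158, 0.0373, -0.0008, 0, 0, 1.15], [0.0, -0.0151, 0.0376, -0.0008, 0, 0, 1.15], [0.0, -0.0143, 0.0379, -0.0008, 0, 0, 1.15], [0.0, -0.0136, 0.0382, -0.0008, 0, 0, 1.15], [0.0, -0.0128, 0.0385, -0.0008, 0, 0, 1.15], [0.0, -0.012, 0.0387, -0.0008, 0, 0, 1.15], [0.0, -0.0112, 0.0389, -0.0008, 0, 0, 1.15]]
```

Emit:
jog_arm([
  [0, 0, 0, -0.03, 0, 0, 0],
  [0, 0, 0, -0.03, 0, 0, 0],
  [0, 0, 0, -0.03, 0, 0, 0],
  [0, 0, 0, -0.03, 0, 0, 0],
], grip_force=40)

```text
time_s: 2.23
tool_pos: [0.2785, 0.5871, 0.3626]
tool_rot: [180.0, 0.0, 64.6]
force: [-0.1, 0.5, 0.3]
grip_width: 0.0867
```

Emit:
jog_arm([
  [0, -0.0195, 0.0355, -0.0008, 0, 0, 1.15],
  [0, -0.0188, 0.0359, -0.0008, 0, 0, 1.15],
  [0, -0.018, 0.0363, -0.0008, 0, 0, 1.15],
  [0, -0.0173, 0.0366, -0.0008, 0, 0, 1.15],
  [0, -0.0166, 0.037, -0.0008, 0, 0, 1.15],
  [0, -0.0158, 0.0373, -0.0008, 0, 0, 1.15],
  [0, -0.0151, 0.0376, -0.0008, 0, 0, 1.15],
  [0, -0.0143, 0.0379, -0.0008, 0, 0, 1.15],
  [0, -0.0136, 0.0382, -0.0008, 0, 0, 1.15],
  [0, -0.0128, 0.0385, -0.0008, 0, 0, 1.15],
  [0, -0.012, 0.0387, -0.0008, 0, 0, 1.15],
  [0, -0.0112, 0.0389, -0.0008, 0, 0, 1.15],
])

```text
time_s: 3.23
tool_pos: [0.5644, 0.1916, 0.3713]
tool_rot: [180.0, -0.1, 50.8]
force: [0.1, 0.3, -0.1]
grip_width: 0.0868
```

Emit:
jog_arm([
  [0, 0, 0, 0, 0, 0, 0],
  [0, 0, 0, 0, 0, 0, 0],
])

```text
time_s: 3.4
tool_pos: [0.565, 0.1899, 0.3709]
tool_rot: [179.9, 0.0, 50.5]
force: [0.2, 0.2, 0.2]
grip_width: 0.0872
```

```bash
python3 - <<'E'
from h import *
np.set_printoptions(precision=4,suppress=True)
o=status.get_obs(); print(o['tool_pos'],o['tool_rot'],o['qpos'])
im,d,p=snap('wrist'); print(p); save('w1',im); C=cloud(p,d)
m=(C[...,2]>.266)&(C[...,2]<.30)&(d>0)&(abs(C[...,0]-.55)<.08)&(abs(C[...,1]-.2)<.08)
q=C[m]; print(len(q)); 
if len(q)>5: print(q.mean(0),q[:,2].max(),cv2.minAreaRect(q[:,:2].astype(np.float32)))
E
```

```text
[0.565  0.1899 0.3709] [179.9465   0.0168  50.4605] [-34.558   10.0676  15.8479  79.1552  -2.6823  91.1376  31.4644]
{'vfov': 64.27282049933261, 'cx': 326.0533623110804, 'cy': 240.71803688345864, 'eye': array([0.5   , 0.2434, 0.5148]), 'attitude': array([-17.6623,   0.0752,  50.4772])}
1811
[0.5423 0.213  0.275 ] 0.2784522530929209 ((0.5458074808120728, 0.21009449660778046), (0.00802917405962944, 0.10128222405910492), 49.93645477294922)
```

View pics/w1.png

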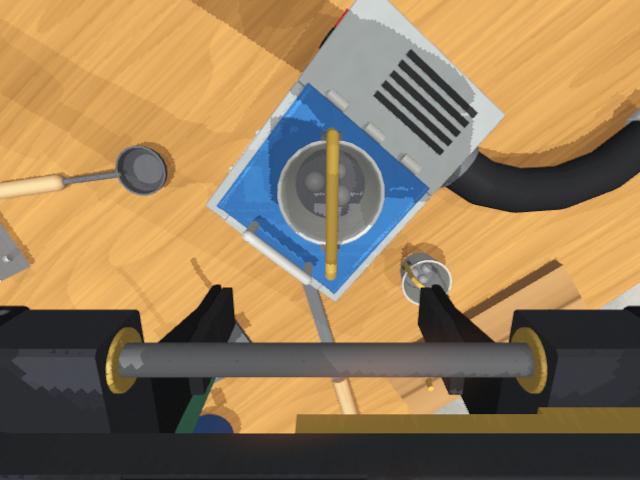

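The picture shows the bail upright at column 332, rows 130–275, centred between the open jaws, with the flap bar at (275,258). The wrist camera agrees with the top camera to about 2 mm. I'll descend with a 24 mm grip offset, so the hook can pass beside the fingers.

Emit:
jog_arm([
  [0, 0.0013, -0.0015, 0.018, 0, 0, 0],
  [0, 0.0013, -0.0015, 0.018, 0, 0, 0],
  [0, 0, 0, 0.018, 0, 0, 0],
  [0, 0, 0, 0.018, 0, 0, 0],
  [0, 0, 0, 0.016, 0, 0, 0],
  [0, 0, 0, 0.01, 0, 0, 0],
  [0, 0, 0, 0, 0, 0, 0],
  [0.9, 0, 0, 0, 0, 0, 0],
  [0.95, 0, 0, 0, 0, 0, 0],
  [0.97, 0, 0, 0, 0, 0, 0],
  [1, 0, 0, 0, 0, 0, 0],
  [1, 0, 0, 0, 0, 0, 0],
], grip_force=45)

```text
time_s: 4.45
tool_pos: [0.5632, 0.1974, 0.2737]
tool_rot: [180.0, -0.1, 50.8]
force: [0.2, -0.1, -0.3]
grip_width: 0.0613
```

Emit:
jog_arm([
  [1, 0, 0, 0, 0, 0, 0],
  [1, 0, 0, 0, 0, 0, 0],
  [1, 0, 0, 0, 0, 0, 0],
  [1, 0, 0, 0, 0, 0, 0],
])

```text
time_s: 4.78
tool_pos: [0.5629, 0.1973, 0.2729]
tool_rot: [180.0, -0.0, 50.8]
force: [-0.2, -0.7, 0.6]
grip_width: 0.0347
```

Emit:
jog_arm([
  [1, 0, 0, 0, 0, 0, 0],
  [1, 0, 0, 0, 0, 0, 0],
  [1, 0, 0, 0, 0, 0, 0],
  [1, 0, 0, 0, 0, 0, 0],
  [1, 0, 0, 0, 0, 0, 0],
  [1, 0, 0, 0, 0, 0, 0],
])

```text
time_s: 5.28
tool_pos: [0.5628, 0.1971, 0.2728]
tool_rot: [180.0, 0.0, 50.8]
force: [0.2, -1.2, -0.8]
grip_width: 0.0061
```

Emit:
jog_arm([
  [1, 0, 0, -0.005, 0, 0, 0],
  [1, 0, 0, -0.01, 0, 0, 0],
  [1, 0, 0, -0.016, 0, 0, 0],
  [1, 0, 0, -0.02, 0, 0, 0],
  [1, 0, 0, -0.018, 0, 0, 0],
  [1, 0, 0, -0.01, 0, 0, 0],
  [1, 0, 0, -0.004, 0, 0, 0],
  [1, 0, 0, 0, 0, 0, 0],
])

```text
time_s: 5.95
tool_pos: [0.5632, 0.1974, 0.3569]
tool_rot: [180.0, -0.1, 50.8]
force: [0.2, -0.8, -3.2]
grip_width: 0.0063
```

```bash
python3 - <<'E'
from h import *
np.set_printoptions(precision=4,suppress=True)
o=status.get_obs(); print(o['tool_pos'],o['tool_rot'],o['grip_width'],o['force'])
im,d,p=snap('wrist'); save('w2',im); C=cloud(p,d)
P=o['tool_pos']
m=(C[...,2]>P[2]-.01)&(C[...,2]<P[2]+.02)&(d>0)&(np.linalg.norm(C[...,:2]-P[:2],axis=-1)<.1)
hsv=cv2.cvtColor(im,cv2.COLOR_RGB2HSV); m&=(hsv[...,0]>12)&(hsv[...,0]<32)&(hsv[...,1]>120)
q=C[m]; print(len(q))
if len(q)>5:
    r=cv2.minAreaRect(q[:,:2].astype(np.float32)); print(r)
    print('z by along', [ (round(t,3), round(q[abs((q[:,:2]-P[:2])@[.77,-.64]-t)<.004][:,2].max(),4)) for t in (-.06,-.05,-.04,-.03,-.02) if (abs((q[:,:2]-P[:2])@[.77,-.64]-t)<.004).any()])
E
python3 plan.py 1 .4765 -.085 .355 -11 12
```

```text
[0.5632 0.1974 0.3569] [179.9575  -0.0902  50.832 ] 0.006285933159839302 [ 0.246  -0.7619 -3.1672]
3561
((0.545453667640686, 0.20975905656814575), (0.02449735999107361, 0.09877704083919525), 59.52253341674805)
z by along [(-0.06, np.float64(0.3613)), (-0.05, np.float64(0.3614)), (-0.04, np.float64(0.3619)), (-0.03, np.float64(0.3617)), (-0.02, np.float64(0.3617))]
from [0.5628 0.1973 0.3557] [-180.     0.    50.8] w 0.0064
[[1.0, -0.0228, 0.0093, 0.0001, 0, 0, 5.15], [1.0, -0.0219, 0.0113, 0.0001, 0, 0, 5.15], [1.0, -0.0208, 0.0132, 0.0001, 0, 0, 5.15], [1.0, -0.0195, 0.015, 0.0001, 0, 0, 5.15], [1.0, -0.0181, 0.0167, 0.0001, 0, 0, 5.15], [1.0, -0.0165, 0.0183, 0.0001, 0, 0, 5.15], [1.0, -0.0148, 0.0197, 0.0001, 0, 0, 5.15], [1.0, -0.013, 0.0209, 0.0001, 0, 0, 5.15], [1.0, -0.011, 0.022, 0.0001, 0, 0, 5.15], [1.0, -0.009, 0.0229, 0.0001, 0, 0, 5.15], [1.0, -0.0069, 0.0236, 0.0001, 0, 0, 5.15], [1.0, -0.0048, 0.0241, 0.0001, 0, 0, 5.15]]
```

Emit:
jog_arm([
  [1, -0.0228, 0.0093, 0, 0, 0, 5.15],
  [1, -0.0219, 0.0113, 0, 0, 0, 5.15],
  [1, -0.0208, 0.0132, 0, 0, 0, 5.15],
  [1, -0.0195, 0.015, 0, 0, 0, 5.15],
  [1, -0.0181, 0.0167, 0, 0, 0, 5.15],
  [1, -0.0165, 0.0183, 0, 0, 0, 5.15],
  [1, -0.0148, 0.0197, 0, 0, 0, 5.15],
  [1, -0.013, 0.0209, 0, 0, 0, 5.15],
  [1, -0.011, 0.022, 0, 0, 0, 5.15],
  [1, -0.009, 0.0229, 0, 0, 0, 5.15],
  [1, -0.0069, 0.0236, 0, 0, 0, 5.15],
  [1, -0.0048, 0.0241, 0, 0, 0, 5.15],
])

```text
time_s: 7.0
tool_pos: [0.4752, -0.0862, 0.3544]
tool_rot: [180.0, 0.1, -11.2]
force: [-0.1, -0.3, -2.4]
grip_width: 0.0062
```

Emit:
jog_arm([
  [1, 0, 0, 0, 0, 0, 0],
  [1, 0, 0, 0, 0, 0, 0],
  [1, 0, 0, 0, 0, 0, 0],
])

```text
time_s: 7.25
tool_pos: [0.4761, -0.0844, 0.3549]
tool_rot: [-180.0, 0.1, -10.9]
force: [0.8, 0.1, -2.6]
grip_width: 0.0066
```

```bash
python3 - <<'E'
from h import *
np.set_printoptions(precision=4,suppress=True)
im,d,p=snap('wrist'); save('w3',im); C=cloud(p,d)
m=(C[...,2]>.205)&(C[...,2]<.25)&(d>0)&(C[...,0]>.53)&(C[...,0]<.635)&(abs(C[...,1]+.085)<.03)
q=C[m]; print('hook',len(q))
for x in np.arange(.53,.63,.01):
    k=q[abs(q[:,0]-x)<.003]
    if len(k): print(round(x,3),len(k),'y',k[:,1].min(),k[:,1].max(),'z',np.percentile(k[:,2],[50,95]))
m=(C[...,2]>.248)&(C[...,2]<.26)&(d>0)&(C[...,0]>.6)&(C[...,0]<.7)&(abs(C[...,1]+.095)<.04); q=C[m]; print('post',len(q))
if len(q)>5: print(cv2.minAreaRect(q[:,:2].astype(np.float32)))
E
python3 plan.py 1 .472 -.0835 .255 -11 5
```

```text
hook 1837
0.53 31 y -0.07594717999794694 -0.06896011552998714 z [0.2346 0.2364]
0.54 76 y -0.07788565735528687 -0.06869687190977684 z [0.2293 0.2362]
0.55 91 y -0.08003158443550518 -0.0706511635063975 z [0.222  0.2242]
0.56 93 y -0.08227021736834682 -0.07262578057207339 z [0.2197 0.2212]
0.57 97 y -0.08292452351479022 -0.07400891647685716 z [0.2196 0.2213]
0.58 98 y -0.08521591610022107 -0.07608018041767152 z [0.2196 0.2211]
0.59 106 y -0.08747596075429094 -0.07784416463611081 z [0.2207 0.2224]
0.6 103 y -0.08897264753951943 -0.08002734704159774 z [0.2223 0.2237]
0.61 102 y -0.0903452490003902 -0.0817174369273681 z [0.2235 0.2251]
0.62 103 y -0.09305903974412845 -0.08322215621026095 z [0.225  0.2264]
post 1555
((0.651760995388031, -0.09392645955085754), (0.02423250861465931, 0.02613304741680622), 78.8976058959961)
from [ 0.4763 -0.084   0.355 ] [-1.80e+02  1.00e-01 -1.08e+01] w 0.0062
5 x [1.0, -0.0009, 0.0001, 0.02, 0, 0, 0.03]
```

View pics/w3.png

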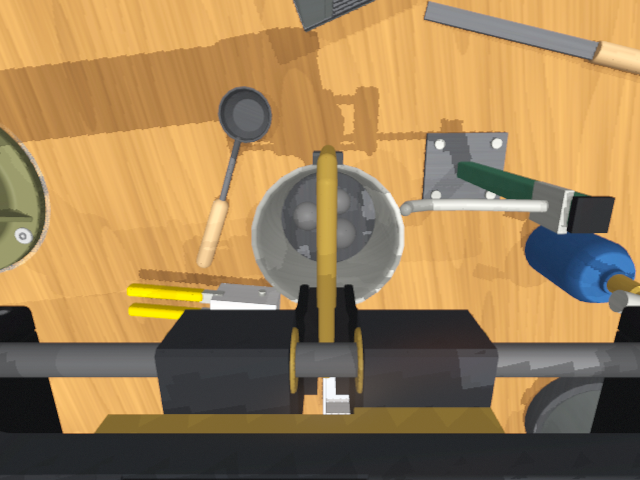

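The picture shows the bail in the jaws, vertical at column 327. The hook runs from its tip at (405,210) to the post at (590,213), perpendicular to the bail, so they are aligned. I'll back off 6 mm, lower, then thread it on.

Emit:
jog_arm([
  [1, -0.006, 0, 0, 0, 0, 0],
  [1, -0.002, 0, 0.01, 0, 0, 0],
  [1, 0, 0, 0.02, 0, 0, 0],
  [1, 0, 0, 0.025, 0, 0, 0],
  [1, 0, 0, 0.025, 0, 0, 0],
  [1, 0, 0, 0.015, 0, 0, 0],
  [1, 0, 0, 0.005, 0, 0, 0],
  [1, 0, 0, 0, 0, 0, 0],
  [1, 0, 0, 0, 0, 0, 0],
])

```text
time_s: 8.05
tool_pos: [0.4688, -0.0833, 0.2563]
tool_rot: [-180.0, -0.0, -10.9]
force: [0.7, 0.3, -1.9]
grip_width: 0.0068
```

Emit:
jog_arm([
  [1, 0.006, 0, 0, 0, 0, 0],
  [1, 0.01, 0, 0, 0, 0, 0],
  [1, 0.012, 0, 0, 0, 0, 0],
  [1, 0.012, 0, 0, 0, 0, 0],
  [1, 0.012, 0, 0, 0, 0, 0],
  [1, 0.012, 0, 0, 0, 0, 0],
  [1, 0.012, 0, 0, 0, 0, 0],
  [1, 0.012, 0, 0, 0, 0, 0],
  [1, 0.0085, 0, 0, 0, 0, 0],
  [1, 0, 0, 0, 0, 0, 0],
  [1, 0, 0, 0, 0, 0, 0],
])

```text
time_s: 8.97
tool_pos: [0.5637, -0.102, 0.2561]
tool_rot: [180.0, -0.0, -11.0]
force: [-0.3, -0.2, -3.1]
grip_width: 0.0064
```

```bash
python3 - <<'E'
from h import *
np.set_printoptions(precision=4,suppress=True)
o=status.get_obs(); print(o['tool_pos'],o['tool_rot'],o['grip_width'],o['force'])
im,d,p=snap('scene'); save('s4',cv2.resize(im[140:360,240:480],None,fx=2.5,fy=2.5))
E
```

```text
[ 0.5637 -0.102   0.2561] [179.9781  -0.0091 -10.9658] 0.006391546731552906 [-0.3409 -0.2373 -3.086 ]
```

View pics/s4.png

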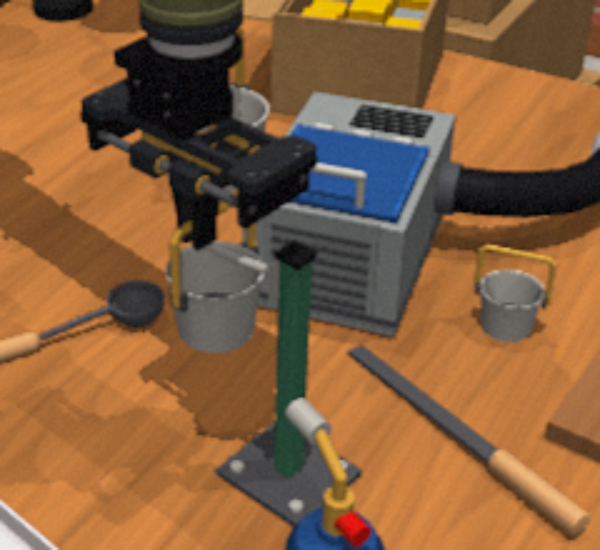

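The hook passes under the bail and over the rim, with no contact force. Lowering and releasing.

Emit:
jog_arm([
  [1, 0, 0, 0.006, 0, 0, 0],
  [1, 0, 0, 0.009, 0, 0, 0],
  [1, 0, 0, 0.009, 0, 0, 0],
  [1, 0, 0, 0.006, 0, 0, 0],
  [1, 0, 0, 0.003, 0, 0, 0],
  [1, 0, 0, 0.001, 0, 0, 0],
  [1, 0, 0, 0, 0, 0, 0],
  [1, 0, 0, 0, 0, 0, 0],
])

```text
time_s: 9.68
tool_pos: [0.5629, -0.102, 0.2232]
tool_rot: [-179.9, 0.0, -11.0]
force: [-4.3, -0.1, 6.2]
grip_width: 0.0063
```

Emit:
jog_arm([
  [0.85, 0, 0, 0, 0, 0, 0],
  [0.8, 0, 0, 0, 0, 0, 0],
  [0.75, 0, 0, 0, 0, 0, 0],
  [0.65, 0, 0, 0, 0, 0, 0],
  [0.5, 0, 0, 0, 0, 0, 0],
  [0.5, 0, 0, 0, 0, 0, 0],
  [0.5, 0, 0, 0, 0, 0, 0],
  [0.5, 0, 0, 0, 0, 0, 0],
])

```text
time_s: 10.35
tool_pos: [0.5633, -0.102, 0.2218]
tool_rot: [180.0, 0.0, -11.0]
force: [0.5, -0.8, 0.1]
grip_width: 0.0421
```

Emit:
jog_arm([
  [0.5, 0, 0, -0.01, 0, 0, 0],
  [0.5, 0, 0, -0.02, 0, 0, 0],
  [0.5, 0, 0, -0.03, 0, 0, 0],
  [0.5, 0, 0, -0.03, 0, 0, 0],
  [0.5, 0, 0, -0.02, 0, 0, 0],
  [0.5, 0, 0, -0.01, 0, 0, 0],
])

```text
time_s: 10.85
tool_pos: [0.5644, -0.1025, 0.3461]
tool_rot: [-179.9, -0.3, -11.0]
force: [1.0, 0.1, 0.3]
grip_width: 0.0437
```

```bash
python3 - <<'E'
from h import *
im,d,p=snap('scene'); save('s5',cv2.resize(im[140:360,240:480],None,fx=2.5,fy=2.5))
E
python3 plan.py 0.5 .564 .130 .27 -78.8 12
```

```text
from [ 0.5647 -0.1024  0.3464] [-179.9   -0.4  -11. ] w 0.0436
[[0.5, -0.0037, -0.019, 0.0064, 0, 0, 5.65], [0.5, -0.0056, -0.0185, 0.0064, 0, 0, 5.65], [0.5, -0.0074, -0.0179, 0.0064, 0, 0, 5.65], [0.5, -0.0091, -0.0171, 0.0064, 0, 0, 5.65], [0.5, -0.0108, -0.0161, 0.0064, 0, 0, 5.65], [0.5, -0.0123, -0.015, 0.0064, 0, 0, 5.65], [0.5, -0.0137, -0.0137, 0.0064, 0, 0, 5.65], [0.5, -0.015, -0.0123, 0.0064, 0, 0, 5.65], [0.5, -0.0161, -0.0107, 0.0064, 0, 0, 5.65], [0.5, -0.0171, -0.0091, 0.0064, 0, 0, 5.65], [0.5, -0.0179, -0.0074, 0.0064, 0, 0, 5.65], [0.5, -0.0186, -0.0056, 0.0064, 0, 0, 5.65]]
```

View pics/s5.png

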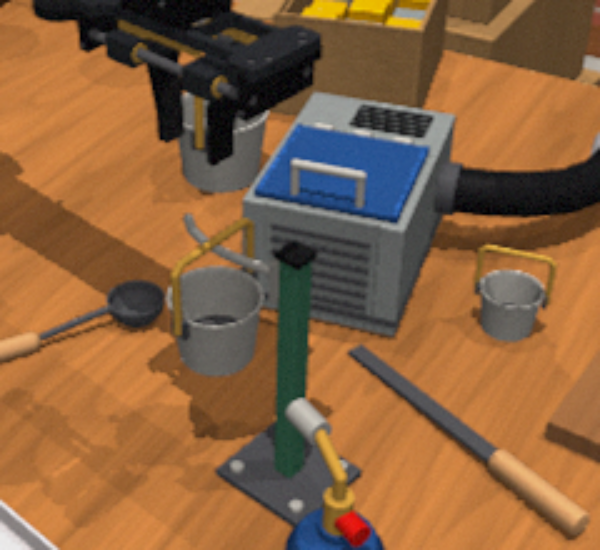

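The pail hangs freely on the hook, with its bail crossing it at about (215,245) in the crop. Next is the flap bar.

Emit:
jog_arm([
  [0.5, -0.0037, -0.019, 0.006, 0, 0, 5.65],
  [0.5, -0.0056, -0.0185, 0.006, 0, 0, 5.65],
  [0.5, -0.0074, -0.0179, 0.006, 0, 0, 5.65],
  [0.5, -0.0091, -0.0171, 0.006, 0, 0, 5.65],
  [0.5, -0.0108, -0.0161, 0.006, 0, 0, 5.65],
  [0.5, -0.0123, -0.015, 0.006, 0, 0, 5.65],
  [0.5, -0.0137, -0.0137, 0.006, 0, 0, 5.65],
  [0.5, -0.015, -0.0123, 0.006, 0, 0, 5.65],
  [0.5, -0.0161, -0.0107, 0.006, 0, 0, 5.65],
  [0.5, -0.0171, -0.0091, 0.006, 0, 0, 5.65],
  [0.5, -0.0179, -0.0074, 0.006, 0, 0, 5.65],
  [0.5, -0.0186, -0.0056, 0.006, 0, 0, 5.65],
])

```text
time_s: 11.9
tool_pos: [0.5619, 0.1312, 0.2682]
tool_rot: [179.9, -0.0, -79.1]
force: [0.5, -0.2, 0.1]
grip_width: 0.0439
```

Emit:
jog_arm([
  [0.5, 0, 0, 0, 0, 0, 0],
  [0.5, 0, 0, 0, 0, 0, 0],
  [0.5, 0, 0, 0, 0, 0, 0],
])

```text
time_s: 12.15
tool_pos: [0.5626, 0.1292, 0.2694]
tool_rot: [179.9, -0.1, -78.7]
force: [0.2, -0.0, -0.9]
grip_width: 0.0439
```

```bash
python3 - <<'E'
from h import *
np.set_printoptions(precision=4,suppress=True)
o=status.get_obs(); print(o['tool_pos'],o['tool_rot'],o['qpos'])
im,d,p=snap('wrist'); save('w6',im); C=cloud(p,d)
m=(C[...,2]>.175)&(C[...,2]<.20)&(d>0)&(abs(C[...,0]-.564)<.06)&(abs(C[...,1]-.13)<.04); q=C[m]; print('bar',len(q))
if len(q)>5: print(cv2.minAreaRect(q[:,:2].astype(np.float32)),q[:,2].max())
o=np.array(p['eye']);print(o)
im,d,p=snap('top'); C=cloud(p,d)
m=(C[...,2]>.135)&(C[...,2]<.155)&(d>0)&(C[...,0]>.4)&(C[...,0]<.7)&(C[...,1]>.05)&(C[...,1]<.4); q=C[m]
print('extr',cv2.minAreaRect(q[:,:2].astype(np.float32)))
m=(C[...,2]>.20)&(C[...,2]<.24)&(d>0)&(C[...,0]>.5)&(C[...,0]<.64)&(abs(C[...,1]+.08)<.07); q=C[m]
hs=cv2.cvtColor(im,cv2.COLOR_RGB2HSV)[m]; k=(hs[:,0]>12)&(hs[:,0]<30)&(hs[:,1]>100); print('bail',q[k].mean(0))
E
python3 plan.py 0.5 .564 .130 .189 -78.8 5
```

```text
[0.5626 0.1292 0.2694] [179.9445  -0.0648 -78.7263] [-38.1947   9.0162  25.4901  92.3     -3.8672  79.6297 -91.0056]
bar 1807
((0.5657095313072205, 0.13091641664505005), (0.07726510614156723, 0.009834280237555504), 11.546931266784668) 0.19054890875032282
[0.6442 0.1459 0.4133]
extr ((0.5430034399032593, 0.23473018407821655), (0.16913484036922455, 0.2503695785999298), 11.36948299407959)
bail [ 0.5646 -0.0826  0.2252]
from [0.563  0.1287 0.2701] [-180.    -0.   -78.8] w 0.0435
5 x [0.5, -0.0002, -0.0003, 0.0162, 0, 0, -0.01]
```

Emit:
jog_arm([
  [0.5, -0.0005, -0.001, 0.014, 0, 0, 0],
  [0.5, -0.0005, -0.001, 0.018, 0, 0, 0],
  [0.5, 0, 0, 0.018, 0, 0, 0],
  [0.5, 0, 0, 0.016, 0, 0, 0],
  [0.5, 0, 0, 0.01, 0, 0, 0],
  [0.5, 0, 0, 0.004, 0, 0, 0],
  [1, 0, 0, 0, 0, 0, 0],
  [1, 0, 0, 0, 0, 0, 0],
  [1, 0, 0, 0, 0, 0, 0],
  [1, 0, 0, 0, 0, 0, 0],
  [1, 0, 0, 0, 0, 0, 0],
  [1, 0, 0, 0, 0, 0, 0],
], grip_force=25)

```text
time_s: 13.25
tool_pos: [0.5648, 0.1318, 0.1904]
tool_rot: [-179.9, -0.0, -78.8]
force: [0.4, -8.2, 0.6]
grip_width: 0.0114
```

```bash
python3 - <<'E'
import numpy as np
r=.14726;f0=np.arctan2(39,142)
t=np.linspace(0,1,37); s=np.radians(98)*(t-np.sin(2*np.pi*t)/(2*np.pi)*.6)
f=f0+s;h=r*np.cos(f);z=r*np.sin(f)
for i in (0,12,24): print([[1,round(a,4),0,round(-b,4),0,0,0] for a,b in zip(np.diff(h)[i:i+12].tolist(),np.diff(z)[i:i+12].tolist())], round(np.degrees(s[i+12]),1),h[i+12],z[i+12])
E
```

```text
[[1, -0.0008, 0, -0.0027, 0, 0, 0], [1, -0.0009, 0, -0.0028, 0, 0, 0], [1, -0.001, 0, -0.003, 0, 0, 0], [1, -0.0012, 0, -0.0034, 0, 0, 0], [1, -0.0014, 0, -0.0038, 0, 0, 0], [1, -0.0018, 0, -0.0042, 0, 0, 0], [1, -0.0022, 0, -0.0048, 0, 0, 0], [1, -0.0027, 0, -0.0053, 0, 0, 0], [1, -0.0032, 0, -0.0058, 0, 0, 0], [1, -0.0039, 0, -0.0062, 0, 0, 0], [1, -0.0046, 0, -0.0066, 0, 0, 0], [1, -0.0054, 0, -0.0069, 0, 0, 0]] 24.6 0.11294037861246531 0.09449856336936022
[[1, -0.0063, 0, -0.007, 0, 0, 0], [1, -0.0071, 0, -0.007, 0, 0, 0], [1, -0.0079, 0, -0.0068, 0, 0, 0], [1, -0.0087, 0, -0.0064, 0, 0, 0], [1, -0.0094, 0, -0.0059, 0, 0, 0], [1, -0.0099, 0, -0.0052, 0, 0, 0], [1, -0.0102, 0, -0.0044, 0, 0, 0], [1, -0.0104, 0, -0.0036, 0, 0, 0], [1, -0.0104, 0, -0.0028, 0, 0, 0], [1, -0.0102, 0, -0.0019, 0, 0, 0], [1, -0.0099, 0, -0.0012, 0, 0, 0], [1, -0.0094, 0, -0.0005, 0, 0, 0]] 73.4 0.0030958998192373833 0.1472274532969624
[[1, -0.0088, 0, 0.0001, 0, 0, 0], [1, -0.0081, 0, 0.0005, 0, 0, 0], [1, -0.0073, 0, 0.0009, 0, 0, 0], [1, -0.0065, 0, 0.0011, 0, 0, 0], [1, -0.0058, 0, 0.0012, 0, 0, 0], [1, -0.0051, 0, 0.0013, 0, 0, 0], [1, -0.0044, 0, 0.0013, 0, 0, 0], [1, -0.0038, 0, 0.0012, 0, 0, 0], [1, -0.0034, 0, 0.0012, 0, 0, 0], [1, -0.003, 0, 0.0011, 0, 0, 0], [1, -0.0027, 0, 0.0011, 0, 0, 0], [1, -0.0026, 0, 0.0011, 0, 0, 0]] 98.0 -0.05838371832495521 0.1351918970743154
```

Emit:
jog_arm([
  [1, 0.001, 0, 0, 0, 0, 0],
  [1, 0, 0, 0, 0, 0, 0],
  [1, 0, 0, 0, 0, 0, 0],
])

```text
time_s: 13.5
tool_pos: [0.565, 0.1308, 0.1904]
tool_rot: [-179.9, 0.0, -78.8]
force: [0.8, 0.0, 2.2]
grip_width: 0.009
```

Emit:
jog_arm([
  [1, -0.0008, 0, -0.0027, 0, 0, 0],
  [1, -0.0009, 0, -0.0028, 0, 0, 0],
  [1, -0.001, 0, -0.003, 0, 0, 0],
  [1, -0.0012, 0, -0.0034, 0, 0, 0],
  [1, -0.0014, 0, -0.0038, 0, 0, 0],
  [1, -0.0018, 0, -0.0042, 0, 0, 0],
  [1, -0.0022, 0, -0.0048, 0, 0, 0],
  [1, -0.0027, 0, -0.0053, 0, 0, 0],
  [1, -0.0032, 0, -0.0058, 0, 0, 0],
  [1, -0.0039, 0, -0.0062, 0, 0, 0],
  [1, -0.0046, 0, -0.0066, 0, 0, 0],
  [1, -0.0054, 0, -0.0069, 0, 0, 0],
])

```text
time_s: 14.5
tool_pos: [0.5595, 0.158, 0.2461]
tool_rot: [-180.0, -0.1, -78.9]
force: [3.8, -3.7, -3.5]
grip_width: 0.0091
```

Emit:
jog_arm([
  [1, -0.0063, 0, -0.007, 0, 0, 0],
  [1, -0.0071, 0, -0.007, 0, 0, 0],
  [1, -0.0079, 0, -0.0068, 0, 0, 0],
  [1, -0.0087, 0, -0.0064, 0, 0, 0],
  [1, -0.0094, 0, -0.0059, 0, 0, 0],
  [1, -0.0099, 0, -0.0052, 0, 0, 0],
  [1, -0.0102, 0, -0.0044, 0, 0, 0],
  [1, -0.0104, 0, -0.0036, 0, 0, 0],
  [1, -0.0104, 0, -0.0028, 0, 0, 0],
  [1, -0.0102, 0, -0.0019, 0, 0, 0],
  [1, -0.0099, 0, -0.0012, 0, 0, 0],
  [1, -0.0094, 0, -0.0005, 0, 0, 0],
])

```text
time_s: 15.5
tool_pos: [0.5383, 0.2657, 0.301]
tool_rot: [-179.9, -0.1, -78.9]
force: [2.1, -4.4, 4.3]
grip_width: 0.0087
```

Emit:
jog_arm([
  [1, -0.0088, 0, 0.0001, 0, 0, 0],
  [1, -0.0081, 0, 0.0005, 0, 0, 0],
  [1, -0.0073, 0, 0.0009, 0, 0, 0],
  [1, -0.0065, 0, 0.0011, 0, 0, 0],
  [1, -0.0058, 0, 0.0012, 0, 0, 0],
  [1, -0.0051, 0, 0.0013, 0, 0, 0],
  [1, -0.0044, 0, 0.0013, 0, 0, 0],
  [1, -0.0038, 0, 0.0012, 0, 0, 0],
  [1, -0.0034, 0, 0.0012, 0, 0, 0],
  [1, -0.003, 0, 0.0011, 0, 0, 0],
  [1, -0.0027, 0, 0.0011, 0, 0, 0],
  [1, -0.0026, 0, 0.0011, 0, 0, 0],
])

```text
time_s: 16.5
tool_pos: [0.5259, 0.328, 0.2866]
tool_rot: [-179.9, 0.0, -78.8]
force: [4.3, -0.0, 4.6]
grip_width: 0.0092
```

```bash
python3 - <<'E'
from h import *
np.set_printoptions(precision=4,suppress=True)
o=status.get_obs(); print(o['tool_pos'],o['tool_rot'],o['qpos'],o['force'],o['grip_width'])
im,d,p=snap('scene'); save('s7',cv2.resize(im[100:300,240:480],None,fx=2.5,fy=2.5))
E
```

```text
[0.5259 0.328  0.2866] [-179.9147    0.0499  -78.7644] [ -49.706    13.7732   18.5991   84.5714   -4.4121   82.2745 -109.7839] [ 4.2596 -0.0011  4.6388] 0.00916345245352735
```

View pics/s7.png

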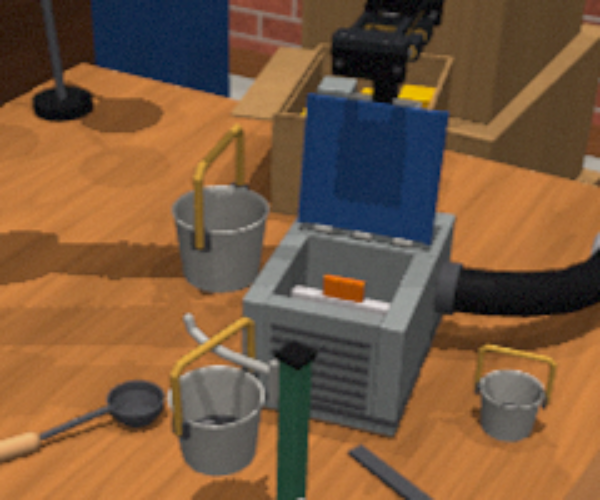

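The flap is standing open (about 98°) and the orange tab shows in the bay at (343,288) in the crop. I'll open the jaws slightly and lift clear.

Emit:
jog_arm([
  [0.75, 0, 0, 0, 0, 0, 0],
  [0.75, 0, 0, 0, 0, 0, 0],
  [0.75, 0, 0, 0, 0, 0, 0],
  [0.75, 0, 0, 0, 0, 0, 0],
])

```text
time_s: 16.88
tool_pos: [0.5244, 0.3275, 0.2849]
tool_rot: [179.8, -0.0, -78.7]
force: [-0.8, -0.2, 0.1]
grip_width: 0.0207
```

Emit:
jog_arm([
  [0.75, 0, 0, -0.006, 0, 0, 0],
  [0.75, 0, 0, -0.01, 0, 0, 0],
  [0.75, 0, 0, -0.015, 0, 0, 0],
  [0.75, 0, 0, -0.025, 0, 0, 0],
  [0.75, 0, 0, -0.03, 0, 0, 0],
  [0.75, 0, 0, -0.025, 0, 0, 0],
  [0.75, 0, 0, -0.01, 0, 0, 0],
])

```text
time_s: 17.47
tool_pos: [0.5264, 0.3278, 0.4123]
tool_rot: [-179.6, 0.2, -78.8]
force: [-0.0, -0.9, 0.2]
grip_width: 0.0219
```

```bash
python3 - <<'E'
from h import *
np.set_printoptions(precision=4,suppress=True)
o=status.get_obs(); print(o['tool_pos'],o['grip_width'])
im,d,p=snap('scene'); C=cloud(p,d)
hsv=cv2.cvtColor(im,cv2.COLOR_RGB2HSV)
m=(hsv[...,0]>105)&(hsv[...,0]<125)&(hsv[...,1]>150)&(C[...,2]>.15)&(d>0)&(C[...,0]>.4)&(C[...,0]<.7)&(C[...,1]>.2)&(C[...,1]<.4)
q=C[m]; c=q.mean(0); n=np.linalg.svd(q-c,full_matrices=False)[2][2]; print('flap',len(q),c,'normal',n, 'z',q[:,2].min(),q[:,2].max())
m=(hsv[...,0]>3)&(hsv[...,0]<16)&(hsv[...,1]>200)&(hsv[...,2]>140)&(abs(C[...,0]-.55)<.06)&(abs(C[...,1]-.195)<.06)&(C[...,2]>.09)&(C[...,2]<.145)
q=C[m]; print('tab',len(q),q.mean(0),q.min(0),q.max(0))
E
python3 plan.py 0.2 .551 .195 .40 11.3 12
```

```text
[0.5264 0.3278 0.4123] 0.021936597731684992
flap 2780 [0.5382 0.2786 0.2275] normal [-0.193   0.9759 -0.1023] z 0.1500319696490885 0.5713186208795248
tab 123 [0.5544 0.193  0.1203] [0.5337 0.1861 0.1074] [0.5758 0.2014 0.1323]
from [0.5266 0.3279 0.4125] [-179.6    0.2  -78.8] w 0.0218
[[0.2, 0.0113, 0.0002, 0.001, 0, 0, -7.51], [0.2, 0.0111, 0.0016, 0.001, 0, 0, -7.51], [0.2, 0.0108, 0.0031, 0.001, 0, 0, -7.51], [0.2, 0.0103, 0.0045, 0.001, 0, 0, -7.51], [0.2, 0.0097, 0.0058, 0.001, 0, 0, -7.51], [0.2, 0.0088, 0.007, 0.001, 0, 0, -7.51], [0.2, 0.0078, 0.0081, 0.001, 0, 0, -7.51], [0.2, 0.0067, 0.009, 0.001, 0, 0, -7.51], [0.2, 0.0055, 0.0098, 0.001, 0, 0, -7.51], [0.2, 0.0041, 0.0105, 0.001, 0, 0, -7.51], [0.2, 0.0027, 0.0109, 0.001, 0, 0, -7.51], [0.2, 0.0013, 0.0112, 0.001, 0, 0, -7.51]]
```

```bash
python3 plan.py 0.2 .5525 .1945 .38 11.3 14
```

```text
from [0.5266 0.3279 0.4125] [-179.6    0.2  -78.8] w 0.0218
[[0.2, 0.0097, 0.0, 0.0023, 0, 0, -6.43], [0.2, 0.0096, 0.0011, 0.0023, 0, 0, -6.43], [0.2, 0.0095, 0.0022, 0.0023, 0, 0, -6.43], [0.2, 0.0091, 0.0032, 0.0023, 0, 0, -6.43], [0.2, 0.0087, 0.0043, 0.0023, 0, 0, -6.43], [0.2, 0.0082, 0.0052, 0.0023, 0, 0, -6.43], [0.2, 0.0076, 0.0061, 0.0023, 0, 0, -6.43], [0.2, 0.0068, 0.0069, 0.0023, 0, 0, -6.43], [0.2, 0.006, 0.0076, 0.0023, 0, 0, -6.43], [0.2, 0.0051, 0.0082, 0.0023, 0, 0, -6.43], [0.2, 0.0042, 0.0088, 0.0023, 0, 0, -6.43], [0.2, 0.0032, 0.0092, 0.0023, 0, 0, -6.43], [0.2, 0.0021, 0.0095, 0.0023, 0, 0, -6.43], [0.2, 0.001, 0.0096, 0.0023, 0, 0, -6.43]]
```

Emit:
jog_arm([
  [0.2, 0.0097, 0, 0.002, 0, 0, -6.43],
  [0.2, 0.0096, 0.0011, 0.002, 0, 0, -6.43],
  [0.2, 0.0095, 0.0022, 0.002, 0, 0, -6.43],
  [0.2, 0.0091, 0.0032, 0.002, 0, 0, -6.43],
  [0.2, 0.0087, 0.0043, 0.002, 0, 0, -6.43],
  [0.2, 0.0082, 0.0052, 0.002, 0, 0, -6.43],
  [0.2, 0.0076, 0.0061, 0.002, 0, 0, -6.43],
  [0.2, 0.0068, 0.0069, 0.002, 0, 0, -6.43],
  [0.2, 0.006, 0.0076, 0.002, 0, 0, -6.43],
  [0.2, 0.0051, 0.0082, 0.002, 0, 0, -6.43],
  [0.2, 0.0042, 0.0088, 0.002, 0, 0, -6.43],
  [0.2, 0.0032, 0.0092, 0.002, 0, 0, -6.43],
])

```text
time_s: 18.52
tool_pos: [0.5474, 0.2125, 0.3815]
tool_rot: [180.0, 0.1, -1.3]
force: [-0.2, -0.5, 0.2]
grip_width: 0.0691
```

Emit:
jog_arm([
  [0.2, 0.0021, 0.0095, 0.01, 0, 0, -6.43],
  [0.2, 0.001, 0.0096, 0.02, 0, 0, -6.43],
  [0.2, 0, 0, 0.03, 0, 0, 0],
  [0.2, 0, 0, 0.02, 0, 0, 0],
  [0.2, 0, 0, 0.015, 0, 0, 0],
  [0.2, 0, 0, 0, 0, 0, 0],
  [0.2, 0, 0, 0, 0, 0, 0],
])

```text
time_s: 19.1
tool_pos: [0.5507, 0.1939, 0.2866]
tool_rot: [180.0, 0.2, 11.3]
force: [0.9, -0.3, 0.6]
grip_width: 0.0693
```

```bash
python3 - <<'E'
from h import *
np.set_printoptions(precision=4,suppress=True)
o=status.get_obs(); print(o['tool_pos'],o['tool_rot'],o['qpos'],o['grip_width'])
im,d,p=snap('wrist'); save('w8',im); C=cloud(p,d); hsv=cv2.cvtColor(im,cv2.COLOR_RGB2HSV)
m=(hsv[...,0]>3)&(hsv[...,0]<16)&(hsv[...,1]>180)&(abs(C[...,0]-.55)<.06)&(abs(C[...,1]-.195)<.05)&(C[...,2]>.122)&(C[...,2]<.145)
q=C[m]; print('tab',len(q),q.mean(0)); print(cv2.minAreaRect(q[:,:2].astype(np.float32)))
E
```

```text
[0.5507 0.1939 0.2866] [179.9656   0.1637  11.2523] [-35.5809   9.3162  15.4646  89.4252  -2.4914  81.7652  -8.694 ] 0.06934272165122751
tab 1 [0.5308 0.1964 0.1292]
((0.5307646989822388, 0.19642174243927002), (0.0, 0.0), 0.0)
```

View pics/w8.png

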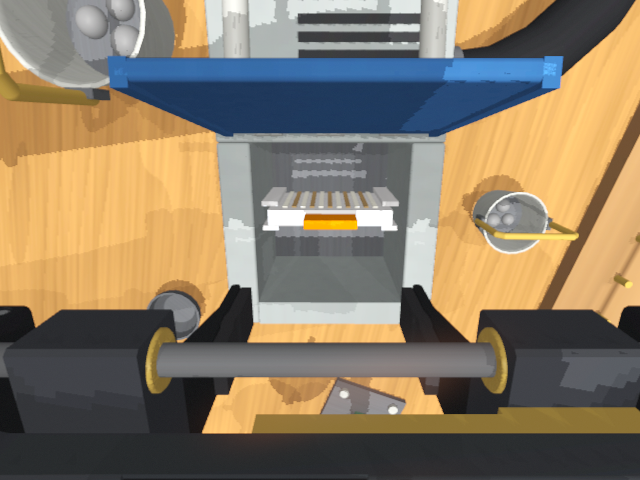

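The wrist camera sits on the flap side of the gripper, since the flap is large at the top of the picture and the orange tab is at row 222, columns 303–357. To keep it clear of the flap, I'll lean the tool 15° about the jaw axis. The pads stay flat on the tab's ends.

```bash
cat > plan2.py <<'E'
"""plan2.py closure x y z yaw lean n: rows to target; lean = turn about tool x (deg) from pointing down"""
import sys, json
from h import *
a=[float(v) for v in sys.argv[1:]]
o=status.get_obs(); P=np.array(o['tool_pos']); A=R.from_euler('xyz',o['tool_rot'],degrees=True)
print('from',np.round(P,4),np.round(o['tool_rot'],1),'w',round(o['grip_width'],4))
g,T,n=a[0],np.array(a[1:4]),int(a[6])
B=R.from_euler('xyz',[180,0,a[4]],degrees=True)*R.from_rotvec([a[5],0,0],degrees=True)
w=(B*A.inv()).as_rotvec()   # world axis
print(json.dumps([[g]+np.round((R.from_rotvec(w*k/n)*A).inv().apply((T-P)/n),4).tolist()+np.round(np.degrees(A.inv().apply(w))/n,2).tolist() for k in range(n)]))
E
python3 - <<'E'
from h import *
im=cv2.imread('pics/w8.png')[...,::-1].copy(); hsv=cv2.cvtColor(im,cv2.COLOR_RGB2HSV)
p=cams.camera_params('wrist')
m=((hsv[...,0]>12)&(hsv[...,0]<24)&(hsv[...,1]>220)&(hsv[...,2]>190)).astype(np.uint8); m[:190]=0;m[250:]=0;m[:,:270]=0;m[:,400:]=0
rr,cc=np.where(m); print(len(rr),rr.min(),rr.max(),cc.min(),cc.max())
r0,r1=np.percentile(rr,[2,98]); 
for r,c in ((215,cc.min()),(215,cc.max()),(r0,330),(r1,330)): print(r,c,atz(p,r,c,.132).round(4))
E
python3 plan2.py .3 .5515 .195 .20 11.3 15 6
```

```text
437 220 228 304 356
215 304 [0.5313 0.2005 0.132 ]
215 356 [0.5725 0.2087 0.132 ]
220.0 330 [0.5527 0.2005 0.132 ]
228.0 330 [0.5541 0.1939 0.132 ]
from [0.5514 0.1941 0.2881] [180.    0.   11.3] w 0.0697
[[0.3, 0.0, -0.0001, 0.0147, 2.5, 0.0, -0.01], [0.3, 0.0, 0.0005, 0.0147, 2.5, 0.0, -0.01], [0.3, 0.0, 0.0011, 0.0146, 2.5, 0.0, -0.01], [0.3, 0.0, 0.0018, 0.0146, 2.5, 0.0, -0.01], [0.3, 0.0, 0.0024, 0.0145, 2.5, 0.0, -0.01], [0.3, 0.0, 0.003, 0.0144, 2.5, 0.0, -0.01]]
```

Emit:
jog_arm([
  [0.3, 0.001, -0.0005, 0.0147, 2.5, 0, 0],
  [0.3, 0, 0, 0.0147, 2.5, 0, 0],
  [0.3, 0, 0.0006, 0.0146, 2.5, 0, 0],
  [0.3, 0, 0.0013, 0.0146, 2.5, 0, 0],
  [0.3, 0, 0.0019, 0.0145, 2.5, 0, 0],
  [0.3, 0, 0.0025, 0.0144, 2.5, 0, 0],
  [0.3, 0, 0, 0, 0, 0, 0],
  [0.3, 0, 0, 0, 0, 0, 0],
  [0.3, 0, 0, 0, 0, 0, 0],
])

```text
time_s: 19.9
tool_pos: [0.5526, 0.1987, 0.202]
tool_rot: [-165.0, -0.2, 11.3]
force: [-0.4, 0.8, -0.1]
grip_width: 0.0612
```

```bash
python3 - <<'E'
from h import *
np.set_printoptions(precision=4,suppress=True)
im,d,p=snap('wrist'); save('w9',im); hsv=cv2.cvtColor(im,cv2.COLOR_RGB2HSV); C=cloud(p,d)
m=((hsv[...,0]>8)&(hsv[...,0]<24)&(hsv[...,1]>200)&(hsv[...,2]>120)&(d>0)&(abs(C[...,0]-.55)<.05)&(abs(C[...,1]-.195)<.03)&(C[...,2]>.126)&(C[...,2]<.14))
q=C[m]; print(len(q)); 
if len(q)>9: print(cv2.minAreaRect(q[:,:2].astype(np.float32)),q[:,2].mean())
E
python3 plan2.py .3 .5525 .1965 .132 11.3 15 6
```

```text
1009
((0.5519372224807739, 0.19700199365615845), (0.0427580252289772, 0.008255098946392536), 11.271089553833008) 0.13210766198009116
from [0.5526 0.1991 0.2022] [-165.    -0.2   11.3] w 0.0611
[[0.3, -0.0001, 0.0034, 0.0112, 0.0, -0.03, 0.01], [0.3, -0.0001, 0.0034, 0.0112, 0.0, -0.03, 0.01], [0.3, -0.0001, 0.0034, 0.0112, 0.0, -0.03, 0.01], [0.3, -0.0001, 0.0034, 0.0112, 0.0, -0.03, 0.01], [0.3, -0.0001, 0.0034, 0.0112, 0.0, -0.03, 0.01], [0.3, -0.0001, 0.0034, 0.0112, 0.0, -0.03, 0.01]]
```

View pics/w9.png

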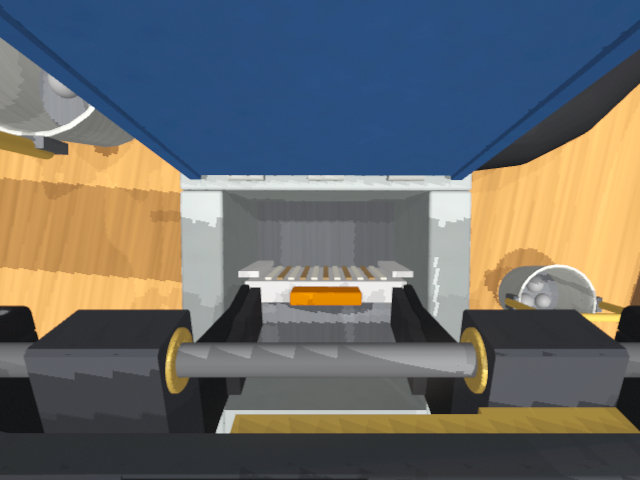

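The tab lies between the jaws at row 297, columns 290–361. Its measured size is 43×8 mm, which matches. Descending.

Emit:
jog_arm([
  [0.3, 0, 0.0036, 0.0112, 0, 0, 0],
  [0.3, 0, 0.0036, 0.0112, 0, 0, 0],
  [0.3, 0, 0.0036, 0.0112, 0, 0, 0],
  [0.3, 0, 0.0036, 0.0112, 0, 0, 0],
  [0.3, 0, 0.0036, 0.0112, 0, 0, 0],
  [0.3, 0, 0.0018, 0.0056, 0, 0, 0],
  [0.3, 0, 0.0018, 0.0056, 0, 0, 0],
  [0.3, 0, 0, 0, 0, 0, 0],
  [0.3, 0, 0, 0, 0, 0, 0],
])

```text
time_s: 20.7
tool_pos: [0.5527, 0.1945, 0.1295]
tool_rot: [-165.0, -0.0, 11.2]
force: [0.2, -0.0, -0.2]
grip_width: 0.0609
```

Emit:
jog_arm([
  [0.7, 0, 0, 0, 0, 0, 0],
  [0.7, 0, 0, 0, 0, 0, 0],
  [0.7, 0, 0, 0, 0, 0, 0],
  [0.7, 0, 0, 0, 0, 0, 0],
  [0.7, 0, 0, 0, 0, 0, 0],
  [0.7, 0, 0, 0, 0, 0, 0],
], grip_force=35)

```text
time_s: 21.2
tool_pos: [0.5527, 0.1946, 0.1298]
tool_rot: [-165.0, -0.0, 11.2]
force: [0.9, -0.2, -0.5]
grip_width: 0.0434
```

Emit:
jog_arm([
  [1, 0, 0, 0, 0, 0, 0],
  [1, 0, 0, 0, 0, 0, 0],
  [1, 0, -0.0008, -0.0029, 0, 0, 0],
  [1, 0, -0.0013, -0.0048, 0, 0, 0],
  [1, 0, -0.0021, -0.0077, 0, 0, 0],
  [1, 0, -0.0026, -0.0097, 0, 0, 0],
  [1, 0, -0.0026, -0.0097, 0, 0, 0],
  [1, 0, -0.0026, -0.0097, 0, 0, 0],
  [1, 0, -0.0026, -0.0097, 0, 0, 0],
  [1, 0, -0.0026, -0.0097, 0, 0, 0],
])

```text
time_s: 22.03
tool_pos: [0.5526, 0.1947, 0.1973]
tool_rot: [-165.0, -0.0, 11.3]
force: [-0.1, -0.4, -1.5]
grip_width: 0.0433
```

Emit:
jog_arm([
  [1, 0, -0.0031, -0.0116, 0, 0, 0],
  [1, 0, -0.0039, -0.0145, 0, 0, 0],
  [1, 0, -0.0052, -0.0193, 0, 0, 0],
  [1, 0, -0.0065, -0.0242, 0, 0, 0],
  [1, 0, -0.0065, -0.0242, 0, 0, 0],
  [1, 0, -0.0065, -0.0242, 0, 0, 0],
  [1, 0, -0.0065, -0.0242, 0, 0, 0],
  [1, 0, -0.0065, -0.0242, 0, 0, 0],
  [1, 0, -0.0052, -0.0193, 0, 0, 0],
  [1, 0, -0.0026, -0.0097, 0, 0, 0],
  [1, 0, 0, 0, 0, 0, 0],
])

```text
time_s: 22.95
tool_pos: [0.5531, 0.1948, 0.4014]
tool_rot: [-165.0, -0.3, 11.2]
force: [-0.4, 0.4, -1.0]
grip_width: 0.0439
```

```bash
python3 - <<'E'
from h import *
np.set_printoptions(precision=4,suppress=True)
o=status.get_obs(); print(o['tool_pos'],o['tool_rot'],o['qpos'],o['grip_width'],o['force'])
E
python3 plan2.py 1 .5275 -.3685 .41 -11.25 15 22
```

```text
[0.5531 0.1948 0.4014] [-164.9654   -0.286    11.2433] [-28.4389   7.9489  17.5717  79.4842 -17.4466  92.5788  -0.5949] 0.04389784959885145 [-0.4454  0.4025 -0.9752]
from [0.5531 0.1948 0.4014] [-165.    -0.3   11.2] w 0.0439
[[1.0, -0.0061, 0.0239, -0.0069, -0.0, 0.25, 0.99], [1.0, -0.0057, 0.024, -0.0069, -0.0, 0.25, 0.99], [1.0, -0.0052, 0.0241, -0.0069, -0.0, 0.25, 0.99], [1.0, -0.0048, 0.0242, -0.0069, -0.0, 0.25, 0.99], [1.0, -0.0043, 0.0243, -0.0069, -0.0, 0.25, 0.99], [1.0, -0.0039, 0.0244, -0.007, -0.0, 0.25, 0.99], [1.0, -0.0034, 0.0244, -0.007, -0.0, 0.25, 0.99], [1.0, -0.003, 0.0245, -0.007, -0.0, 0.25, 0.99], [1.0, -0.0025, 0.0245, -0.007, -0.0, 0.25, 0.99], [1.0, -0.0021, 0.0246, -0.007, -0.0, 0.25, 0.99], [1.0, -0.0016, 0.0246, -0.007, -0.0, 0.25, 0.99], [1.0, -0.0012, 0.0246, -0.007, -0.0, 0.25, 0.99], [1.0, -0.0007, 0.0246, -0.007, -0.0, 0.25, 0.99], [1.0, -0.0002, 0.0247, -0.007, -0.0, 0.25, 0.99], [1.0, 0.0002, 0.0247, -0.007, -0.0, 0.25, 0.99], [1.0, 0.0007, 0.0246, -0.007, -0.0, 0.25, 0.99], [1.0, 0.0011, 0.0246, -0.007, -0.0, 0.25, 0.99], [1.0, 0.0016, 0.0246, -0.007, -0.0, 0.25, 0.99], [1.0, 0.002, 0.0246, -0.007, -0.0, 0.25, 0.99], [1.0, 0.0025, 0.0245, -0.007, -0.0, 0.25, 0.99], [1.0, 0.0029, 0.0245, -0.007, -0.0, 0.25, 0.99], [1.0, 0.0034, 0.0244, -0.007, -0.0, 0.25, 0.99]]
```

Emit:
jog_arm([
  [1, -0.003, 0.012, -0.0035, 0, 0.12, 0.5],
  [1, -0.006, 0.0239, -0.0069, 0, 0.25, 0.99],
  [1, -0.0057, 0.024, -0.0069, 0, 0.25, 0.99],
  [1, -0.0052, 0.0241, -0.0069, 0, 0.25, 0.99],
  [1, -0.0048, 0.0242, -0.0069, 0, 0.25, 0.99],
  [1, -0.0043, 0.0243, -0.0069, 0, 0.25, 0.99],
  [1, -0.0039, 0.0244, -0.007, 0, 0.25, 0.99],
  [1, -0.0034, 0.0244, -0.007, 0, 0.25, 0.99],
  [1, -0.003, 0.0245, -0.007, 0, 0.25, 0.99],
  [1, -0.0025, 0.0245, -0.007, 0, 0.25, 0.99],
  [1, -0.0021, 0.0246, -0.007, 0, 0.25, 0.99],
  [1, -0.0016, 0.0246, -0.007, 0, 0.25, 0.99],
])

```text
time_s: 23.95
tool_pos: [0.5348, -0.1041, 0.4024]
tool_rot: [-165.0, 0.3, -0.8]
force: [1.3, -0.0, -0.3]
grip_width: 0.0435
```

Emit:
jog_arm([
  [1, -0.0012, 0.0246, -0.007, 0, 0.25, 0.99],
  [1, -0.0007, 0.0246, -0.007, 0, 0.25, 0.99],
  [1, -0.0002, 0.0247, -0.007, 0, 0.25, 0.99],
  [1, 0.0002, 0.0247, -0.007, 0, 0.25, 0.99],
  [1, 0.0007, 0.0246, -0.007, 0, 0.25, 0.99],
  [1, 0.0011, 0.0246, -0.007, 0, 0.25, 0.99],
  [1, 0.0016, 0.0246, -0.007, 0, 0.25, 0.99],
  [1, 0.002, 0.0246, -0.007, 0, 0.25, 0.99],
  [1, 0.0025, 0.0245, -0.007, 0, 0.25, 0.99],
  [1, 0.0029, 0.0245, -0.007, 0, 0.25, 0.99],
  [1, 0.0017, 0.012, -0.0035, 0, 0.12, 0.5],
  [1, 0, 0, 0, 0, 0, 0],
])

```text
time_s: 24.95
tool_pos: [0.5178, -0.3742, 0.4059]
tool_rot: [-165.2, 0.5, -11.9]
force: [-0.4, 0.5, -1.5]
grip_width: 0.0434
```

```bash
python3 - <<'E'
from h import *
np.set_printoptions(precision=4,suppress=True)
o=status.get_obs(); print(o['qpos'],o['force'])
im,d,p=snap('wrist'); C=cloud(p,d); save('w10',im)
im,d,p=snap('top'); C=cloud(p,d); save('t10',im)
m=(C[...,2]>.02)&(C[...,2]<.04)&(d>0)&(abs(C[...,0]-.5275)<.15)&(abs(C[...,1]+.3665)<.12); q=C[m]; print('tray rim',len(q)); print(cv2.minAreaRect(q[:,:2].astype(np.float32)))
E
python3 plan2.py 1 .5275 -.3685 .264 -11.25 15 10
```

```text
[ 14.0815  24.9627  41.4518  62.8547 -28.0431 107.0296  36.104 ] [-0.3513  0.4855 -1.534 ]
tray rim 758
((0.5277718305587769, -0.3665943145751953), (0.1521502137184143, 0.22094285488128662), 78.970703125)
from [ 0.5202 -0.3699  0.4069] [-165.     0.4  -11.5] w 0.0435
[[1.0, 0.0008, 0.0034, 0.0139, 0.0, 0.03, -0.03], [1.0, 0.0008, 0.0034, 0.0139, 0.0, 0.03, -0.03], [1.0, 0.0008, 0.0034, 0.0139, 0.0, 0.03, -0.03], [1.0, 0.0008, 0.0034, 0.0139, 0.0, 0.03, -0.03], [1.0, 0.0008, 0.0034, 0.0139, 0.0, 0.03, -0.03], [1.0, 0.0007, 0.0034, 0.0139, 0.0, 0.03, -0.03], [1.0, 0.0007, 0.0034, 0.0139, 0.0, 0.03, -0.03], [1.0, 0.0007, 0.0034, 0.0139, 0.0, 0.03, -0.03], [1.0, 0.0007, 0.0034, 0.0139, 0.0, 0.03, -0.03], [1.0, 0.0007, 0.0034, 0.0139, 0.0, 0.03, -0.03]]
```

View pics/w10.png

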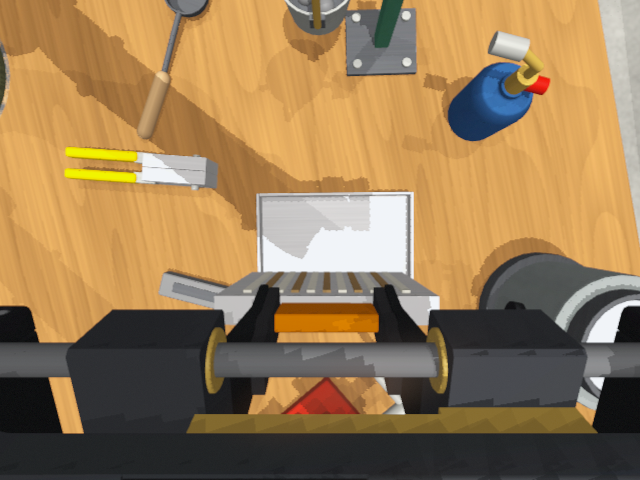

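The plate hangs from the tab between the jaws, with the tray below and parallel to it. Lowering it to about 90 mm above the rim.

```bash
python3 plan2.py 1 .5273 -.369 .234 -11.1 15 12
```

```text
from [ 0.5202 -0.3699  0.4069] [-165.     0.4  -11.5] w 0.0435
[[1.0, 0.0007, 0.0035, 0.014, 0.0, 0.03, -0.04], [1.0, 0.0007, 0.0035, 0.014, 0.0, 0.03, -0.04], [1.0, 0.0007, 0.0035, 0.014, 0.0, 0.03, -0.04], [1.0, 0.0006, 0.0035, 0.014, 0.0, 0.03, -0.04], [1.0, 0.0006, 0.0035, 0.014, 0.0, 0.03, -0.04], [1.0, 0.0006, 0.0035, 0.014, 0.0, 0.03, -0.04], [1.0, 0.0006, 0.0035, 0.014, 0.0, 0.03, -0.04], [1.0, 0.0006, 0.0035, 0.014, 0.0, 0.03, -0.04], [1.0, 0.0006, 0.0035, 0.014, 0.0, 0.03, -0.04], [1.0, 0.0006, 0.0035, 0.014, 0.0, 0.03, -0.04], [1.0, 0.0006, 0.0035, 0.014, 0.0, 0.03, -0.04], [1.0, 0.0006, 0.0035, 0.014, 0.0, 0.03, -0.04]]
```

Emit:
jog_arm([
  [1, 0.0003, 0.0018, 0.007, 0, 0, 0],
  [1, 0.0006, 0.0035, 0.014, 0, 0, 0],
  [1, 0.0006, 0.0035, 0.014, 0, 0, 0],
  [1, 0.0006, 0.0035, 0.014, 0, 0, 0],
  [1, 0.0006, 0.0035, 0.014, 0, 0, 0],
  [1, 0.0006, 0.0035, 0.014, 0, 0, 0],
  [1, 0.0006, 0.0035, 0.014, 0, 0, 0],
  [1, 0.0006, 0.0035, 0.014, 0, 0, 0],
  [1, 0.0006, 0.0035, 0.014, 0, 0, 0],
  [1, 0.0006, 0.0035, 0.014, 0, 0, 0],
  [1, 0.0006, 0.0035, 0.014, 0, 0, 0],
  [1, 0.0006, 0.0035, 0.014, 0, 0, 0],
])

```text
time_s: 26.05
tool_pos: [0.529, -0.3653, 0.2405]
tool_rot: [-165.0, 0.3, -11.1]
force: [-0.8, -0.1, -1.0]
grip_width: 0.0435
```

Emit:
jog_arm([
  [1, 0.0003, 0.0018, 0.007, 0, 0, 0],
  [1, 0, 0, 0, 0, 0, 0],
  [1, 0, 0, 0, 0, 0, 0],
  [1, 0, 0, 0, 0, 0, 0],
  [1, 0, 0, 0, 0, 0, 0],
  [1, 0, 0, 0, 0, 0, 0],
])

```text
time_s: 26.55
tool_pos: [0.5292, -0.3671, 0.2352]
tool_rot: [-165.1, 0.2, -11.2]
force: [-0.5, 0.1, -1.4]
grip_width: 0.0438
```

```bash
python3 - <<'E'
from h import *
np.set_printoptions(precision=4,suppress=True)
o=status.get_obs(); print(o['qpos'],o['force'],o['joint_velocities'])
im,d,p=snap('wrist'); C=cloud(p,d); hsv=cv2.cvtColor(im,cv2.COLOR_RGB2HSV)
m=((hsv[...,0]>8)&(hsv[...,0]<24)&(hsv[...,1]>200)&(hsv[...,2]>120)&(d>0)&(abs(C[...,0]-.527)<.05)&(abs(C[...,1]+.3665)<.03)&(C[...,2]>.2)&(C[...,2]<.26))
q=C[m]; k=q[q[:,2]>q[:,2].max()-.008]; print('tab',len(q),cv2.minAreaRect(k[:,:2].astype(np.float32)),np.percentile(q[:,2],95))
im,d,p=snap('scene'); save('s11',im); C=cloud(p,d); hsv=cv2.cvtColor(im,cv2.COLOR_RGB2HSV)
# plate cloud from scene camera
m=(C[...,2]>.10)&(C[...,2]<.205)&(d>0)&(abs(C[...,0]-.5275)<.075)&(abs(C[...,1]+.3665)<.05); q=C[m]
c=q.mean(0); n=np.linalg.svd(q-c,full_matrices=False)[2][2]; print('plate',len(q),c,q.min(0),q.max(0),'normal',n,'yaw',np.degrees(np.arctan2(n[0],-n[1])))
m=(hsv[...,0]>105)&(hsv[...,0]<125)&(hsv[...,1]>150)&(C[...,2]>.15)&(C[...,2]<.3)&(abs(C[...,0]-.54)<.1)&(C[...,1]>.2)&(C[...,1]<.4)
q=C[m]; print('flap n',np.linalg.svd(q-q.mean(0),full_matrices=False)[2][2])
E
python3 plan2.py 1 .5273 -.369 .234 -11.1 15 2
```

```text
[ 11.2525  26.8587  39.6893  80.0296 -28.317   89.0443  40.974 ] [-0.5451  0.1234 -1.4424] [ 0.1174  0.1693 -0.1966  0.2085 -0.0155  0.0382 -0.0128]
tab 2796 ((0.5292019844055176, -0.36475318670272827), (0.008334021084010601, 0.043560296297073364), 78.8733139038086) 0.23905859540066532
plate 993 [ 0.5473 -0.3747  0.1603] [ 0.4757 -0.3837  0.119 ] [ 0.5859 -0.3612  0.205 ] normal [-0.1364 -0.9906 -0.0088] yaw -7.838663287387606
flap n [-0.1947  0.9692 -0.1507]
from [ 0.5291 -0.3669  0.2348] [-165.1    0.3  -11.2] w 0.0435
[[1.0, -0.0007, 0.0013, 0.0001, 0.04, 0.12, -0.1], [1.0, -0.0007, 0.0013, 0.0001, 0.04, 0.12, -0.1]]
```

View pics/s11.png

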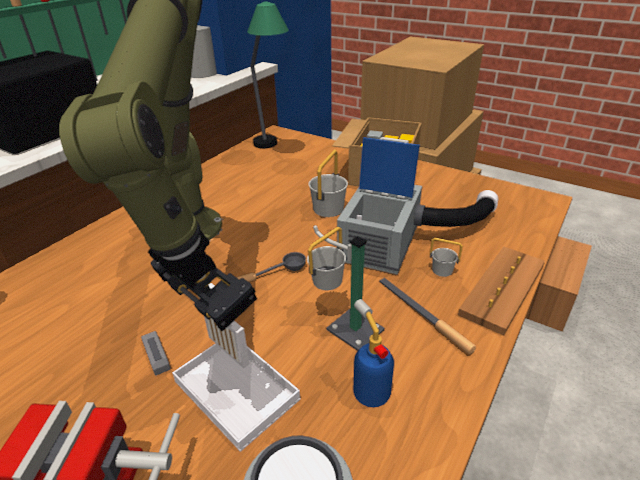

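Everything looks right: the pail is on the hook at (327,262), the flap is open at (388,168), and the plate is upright over the tray at (235,345). I'll trim 2 mm, let it settle and hand in.

Emit:
jog_arm([
  [1, -0.001, 0.001, 0, 0, 0, 0],
  [1, 0, 0.001, 0, 0, 0, 0],
  [1, 0, 0, 0, 0, 0, 0],
  [1, 0, 0, 0, 0, 0, 0],
  [1, 0, 0, 0, 0, 0, 0],
  [1, 0, 0, 0, 0, 0, 0],
  [1, 0, 0, 0, 0, 0, 0],
  [1, 0, 0, 0, 0, 0, 0],
  [1, 0, 0, 0, 0, 0, 0],
  [1, 0, 0, 0, 0, 0, 0],
])

```text
time_s: 27.48
tool_pos: [0.5276, -0.3683, 0.2337]
tool_rot: [-165.1, 0.3, -11.2]
force: [-0.4, -0.1, -1.6]
grip_width: 0.0437
```

```bash
python3 -c "
from h import *
print(status.get_obs()['tool_pos'],status.get_obs()['grip_width']); print(env.sign_off())"
```

```text
[ 0.52764367 -0.36827884  0.2337365 ] 0.04370030474621964
the job is handed in; nothing more can be done
None
```

The job is done and handed in at about 27.5 s of the 72 s allowed. The pail hangs by its bail on the green post's hook. The blue flap stands open, and the arm is holding the filter plate by its orange tab over the dust tray.

**Last checks:**
- **Pail:** it hangs freely from the hook in the final picture.
- **Flap:** it is about 6–9° past upright and has stayed there.
- **Plate:** the tab was within about 2.5 mm of the tray's centre before a final 2 mm trim towards it. It is lined up with the long sides to within about 0.2°. The underside is at a height of about 0.12 m, roughly 90 mm above the tray rim.
- **Forces:** the largest reading at the end of any move was about 8 N.
- **Other things on the bench:** I saw none of them disturbed in the last picture. I did not measure their positions.

**One disagreement:** a rough fit to the scene camera's depth data put the plate's yaw at -7.8°, while the tab outline and the tool pose both gave about -11.1°. I trusted the latter two, because that fit took in other points as well.

I gripped the tab across its ends with the tool leaned 15°, so that the gripper and wrist camera would clear the open flap. The plate itself is upright to about 0.5°.

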